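# Lock the specimen carrier with its T-key

## Task

Lock the blue lid of the specimen carrier: take the purple-handled T-key out of its stand, pass its foot down through the slot in the lid, then turn it a quarter turn so that the foot lies crosswise under the lid. Let go with the key standing upright in the slot, its collar resting on the lid. Leave the orange-handled key in its stand and do not disturb the brown bottle.

Things in the scene. Friction and masses are not known exactly. Their poses are not given: they have to be found in the camera images.
- purple_key: Loose upright steel T-key, purple handle, 0.12 kg. Origin on the stem axis at the collar's underside, z up, x along handle and foot (parallel). Collar 34 mm diameter, z 0 to 6. Handle bar 42 (x) x 14 (y) mm, z 21 to 51: grip across the 14. Stem 10 mm. Foot bar 34 (x) x 10 (y) mm, z -30 to -20. Starts loose in a slot of a fixed grey block 84 x 54 x 40 mm, collar on its top; lift 35 mm to clear.
- orange_key: Bystander: a like T-key, same origin and axes, but with an orange handle and a 52 mm foot, too long for the lid slot. Stands in its own grey block (84 x 54 x 40 mm), at least 100 mm from the purple key, handle top 91 mm above the table. The two may swap places; both blocks are turned at random.
- lid_slot (a point): Middle of the lid slot, level with the lid's top face, 90 mm above the table; x along the slot, z up. Slot 44 (x) x 20 (y) mm through the flat blue lid, 8 mm thick, 200 (x) x 160 (y) mm, on a fixed white box, hollow below (40 mm free). With the collar on the lid, the key's origin is here and its foot 12 mm under the lid: it turns freely either way, no stop, spring or detent.
- brown_bottle: Bystander: loose brown glass jar with a black cap, 48 mm diameter, 85 mm high, upright on the table; origin at the centre of its underside. Must not be knocked or moved.
Mind the look-alikes: they are no part of the job. Leave any yellow look-alike of the purple_key alone.

How it is judged:
On the way:
1. the purple key's foot has passed down through the slot, lying along it (horizontal distance between purple_key and lid_slot below 0.014 m and z of purple_key in the frame of lid_slot between -0.006 and 0.01 m and angle between the x axis of purple_key and the x axis of lid_slot, either way round below 0.5 rad), for 0.05 s.
At the end, for the whole second after the job is handed in: Purple key in the lid slot: origin within 14 mm sideways and 6 mm in height of the slot point (collar on the lid), upright within 10 degrees, turned across the slot (quarter turn within 20 degrees), at rest, released. Orange key within 20 mm, upright bottle within 30 mm of their starts (horizontal distance between purple_key and lid_slot below 0.014 m and z of purple_key in the frame of lid_slot between -0.006 and 0.006 m and angle between the x axis of purple_key and the x axis of lid_slot, either way round above 1.22 rad and angle between purple_key's own z axis and vertical below 0.18 rad and linear speed of purple_key below 0.02 m/s and distance of orange_key from where it was at the start of the episode below 0.02 m and distance of brown_bottle from where it was at the start of the episode below 0.03 m and angle between brown_bottle's own z axis and vertical below 0.2 rad); the robot touches nothing.
It fails at once if the orange key is taken or moved out of its place (20 mm) (distance of orange_key from where it was at the start of the episode above 0.02 m).
It fails at once if the brown bottle is moved by 30 mm or tipped (distance of brown_bottle from where it was at the start of the episode above 0.03 m or angle between brown_bottle's own z axis and vertical above 0.35 rad).
It also fails if it takes over 38 s, if anything falls off the work surface, if the arm or the gripper's body presses on something with over 40 N, if the wrist force passes 120 N, or if a joint passes its speed limit or range.

## Robot

A 6-joint arm with a two-finger parallel gripper is mounted at the origin on the work surface. World frame = base frame: x ahead of the robot, y to its left, z up, the work surface at z = 0. Lengths are in m, angles in rad, forces in N, time in s.
With the tool pointing down it reaches from about 0.3 to 0.775 m from the base axis. Payload 14.6 kg.
Tool frame: the origin (TCP) lies at the very end of the fingers, on their centre line; the grasp point (between the pads) lies 19 mm behind it; z points along the fingers, x is the direction in which the jaws open and shut, and the axes are right-handed (so a half turn about z gives the same grasp; the last joint's range is limited). The gripper opens to 94 mm and grips with 3 to 60 N. Pads are 16 mm wide; open, the fingers measure 119 mm over their backs; the gripper's body (75 mm by 177 mm) begins 78 mm behind the grasp point.
Start: joints at [-1.376, 0.3, 1.521, -0, 1.321, -0.067], TCP at [0.142, -0.531, 0.205] pointing down, gripper open.
Joint ranges: [-3.03, 3.03], [-0.79, 2.21], [0.23, 2.52], [-1.04, 4.18], [0, 3.07], [-2.55, 2.55]. Speed limits (rad/s): [2.22, 2.22, 2.57, 3.14, 3.14, 3.14].

## Interface

Orientations are given as [roll, pitch, yaw] about the fixed x, y, z axes, in that order (R = Rz(yaw) Ry(pitch) Rx(roll)).
In Python, from station import ctrl gives the robot as it stands.
- The arm moves only by the shell command python3 -m inch 'ROWS' [FORCE]. ROWS is JSON, one flat list of numbers, 7 for each row, row after row: the shift along the tool's x, y, z in cm, then the turn, a rotation vector about the tool's x, y, z in rad, then the opening, from 0 (shut) to 1 (fully open). In form: [tx, ty, tz, wx, wy, wz, claw, tx, ty, tz, wx, wy, wz, claw, ...]. A call has 1 to 20 rows; each row shifts and turns the commanded pose from where the row before left it, along the tool's axes as they then stand; what a row does not reach is not made up. A row lasts 1/8 s, in which the tool goes at most 62.5 mm and 10.7 degrees, less where a joint would pass 70% of its speed; a pose out of reach is approached as far as the arm can. A call is refused whole if a number of a shift passes 6.25 or a number of a turn 0.188, either way. A call with a gripper value outside its range is refused whole. The fingers move at their own pace and stop on an object; FORCE is the grip in N (left out, the last holds). Time passes only in rows, so rows that do not move let the fingers close. It gives the time, the measured TCP pose, the force and the opening at its end, in the units of the state.
- ctrl.get_obs(): the state, without advancing time (a new reading comes with each control period).
- ctrl.camera(name): name is "scene" or "top"; returns (picture, depth): 480x640x3 uint8, red, green, blue; 480x640 float32, m along the optical axis (not along the pixel's ray), 0 where there is no reading.
- ctrl.camera_params(name): a dict with "vertical_fov" (degrees; the focal length in pixels is half the picture's height over the tangent of half this angle, whatever the lens; pixels are square), "cx", "cy" (the principal point, pixels), "camera_from_world" (4x4, takes a point from world to camera coordinates). Camera axes: x right, y down, z forward; pixel columns grow to the right and rows downward; lengths in m; the calibration is good to about 2 mm. A picture is of the moment at which its call begins. camera_params takes no time and is no camera call.
- ctrl.hand_in(): hands the job in, once; it reports no verdict.
Trained networks look in the newest picture that a camera, given by its name, has taken for a name from the list of things; names that differ only in an ending like _2 or _b are one class to them, and where a whole thing is asked for, a point or a joint stands for the part that bears it (a point fixed in the world has none). Each returns a list of dicts, best first, with "score" (0 to 1); they miss things now and then, are a little off and sometimes report something else, mostly with a low value. They report only what shows in the picture. A call takes as long as a camera call. They do not tell look-alikes from the thing itself.
- ctrl.spot_in(camera, label): "bbox" ([centre column, centre row, width, height] in pixels, round what is visible of it).
- ctrl.place_of(camera, label): "centre" ([column, row] in pixels: a listed point, or the origin of a listed thing).
The state is a dict: "time_s": time; "qpos": joint angles; "joint_vel": joint speeds; "tau": joint torques, N m; "ee_pos": TCP position; "eef_rot": TCP orientation; "force": force on the tool from outside, world axes, zero at the start; "moment": the same for the moment, N m; "grip_width": finger opening in m.
Only numpy, scipy, OpenCV 4.12 (cv2) and the standard library are available. Lean on these libraries where they do the work, as an engineer would, in place of code of your own. Each camera call takes 0.05 s, during which the arm holds its last target. There are 200 camera calls.

## Working session

There is one attempt and no reset: what is moved stays moved. The work goes in short steps, Python scripts to look and compute and a shell command to move; the robot and the scene stay as the last step left them, time stands still between calls to the robot, and variables do not carry over. Pictures are saved under pics/ and viewed, about 8 in all and at most 12, crops included, and the job is handed in when it is done.

```bash
ls; mkdir -p pics; cat > h.py <<'E'
import numpy as np, cv2
from station import ctrl
def cam(n):
    p=ctrl.camera_params(n); f=240/np.tan(np.radians(p["vertical_fov"])/2)
    return f,p["cx"],p["cy"],np.array(p["camera_from_world"])
def world(n,dep):
    f,cx,cy,T=cam(n); v,u=np.mgrid[:480,:640]
    P=np.stack([(u-cx)/f*dep,(v-cy)/f*dep,dep,np.ones_like(dep)],-1)@np.linalg.inv(T).T
    P=P[...,:3]; P[dep==0]=np.nan; return P
def at_z(n,u,v,z):
    f,cx,cy,T=cam(n); Ti=np.linalg.inv(T); d=Ti[:3,:3]@[(u-cx)/f,(v-cy)/f,1]; c=Ti[:3,3]
    return c+d*(z-c[2])/d[2]
def save(n,a): cv2.imwrite("pics/"+n,a[...,::-1])
E
python3 - <<'E'
from h import *
for n in("scene","top"):
    im,d=ctrl.camera(n); save(n+"1.png",im); np.save(n+"1.npy",d)
    print(n,cam(n)[3].round(3).tolist(),cam(n)[:3])
    for l in("purple_key","orange_key","lid_slot","brown_bottle"):
        print(l,[(x["score"],x["centre"]) for x in ctrl.place_of(n,l)])
print(ctrl.get_obs())
E
```

```text
pics
scene [[-0.731, 0.683, -0.001, 0.44], [0.416, 0.444, -0.794, -0.129], [-0.541, -0.581, -0.608, 1.129], [0.0, 0.0, 0.0, 1.0]] (np.float64(437.7024089045251), 310.8894427235086, 238.55931731789397)
purple_key [(0.8, [318.9, 186.5]), (0.66, [264.7, 187.5]), (0.65, [284.7, 198.9])]
orange_key [(0.77, [258.3, 258.7])]
lid_slot [(0.7, [439.4, 305.4])]
brown_bottle [(0.83, [278.4, 348.0])]
top [[-0.091, -0.996, -0.005, -0.011], [-0.974, 0.09, -0.207, 0.557], [0.207, -0.014, -0.978, 1.067], [0.0, 0.0, 0.0, 1.0]] (np.float64(615.4544030062078), 318.5887045173719, 242.50033978605043)
purple_key [(0.86, [430.0, 297.0]), (0.84, [438.3, 364.2]), (0.69, [483.7, 294.1])]
orange_key [(0.8, [354.4, 206.8])]
lid_slot [(0.56, [171.7, 273.0])]
brown_bottle [(0.88, [263.7, 175.5])]
{'time_s': 0.5, 'qpos': array([-1.37561176e+00,  2.99900810e-01,  1.52103541e+00,  1.89839504e-05,
        1.32071635e+00, -6.65944837e-02]), 'joint_vel': array([-0.00039853, -0.00136756, -0.00105075, -0.00254219, -0.00058147,
        0.00073848]), 'tau': array([ 8.15537487e-05, -5.31342065e+01, -3.52739346e+01,  7.08193635e-02,
        2.15062592e-02, -1.47700024e-05]), 'ee_pos': array([ 0.14233899, -0.53123251,  0.20543014]), 'eef_rot': array([-3.14157031e+00,  5.85525456e-05, -1.30902198e+00]), 'force': array([-0.6646989 ,  0.22528987, -0.64302769]), 'moment': array([ 0.00517511,  0.01012642, -0.0687374 ]), 'grip_width': 0.09430206083552502}
```

View pics/top1.png

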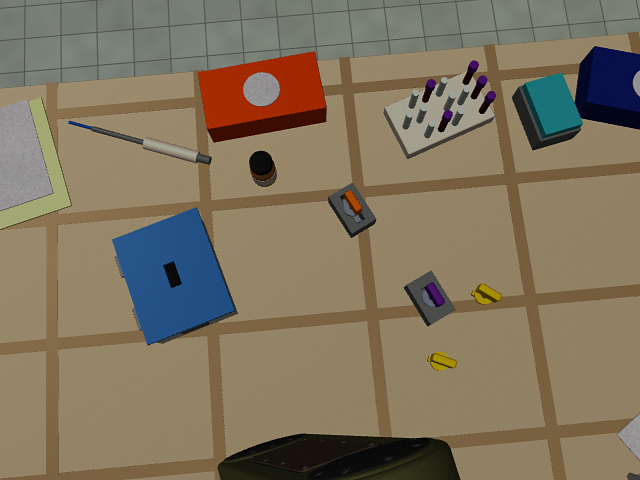

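View pics/scene1.png

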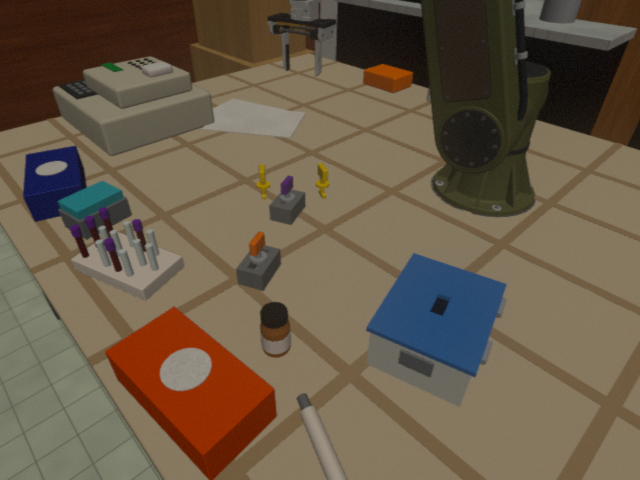

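Candidates in the top picture: the purple key in its block at (433,296), yellow look-alikes at (487,294) and (442,362), the orange key at (352,205), and purple tube caps at about (430,90) to (488,100). By the description I choose (433,296). The slot is at (172,274) and the bottle at (263,170). Next I'll measure these and check a close crop.

```bash
python3 - <<'E'
from h import *
im=cv2.imread("pics/top1.png")[...,::-1]; d=np.load("top1.npy"); P=world("top",d)
hsv=cv2.cvtColor(np.ascontiguousarray(im),cv2.COLOR_RGB2HSV)
def rep(nm,m,n="top"):
    X=P[m]; X=X[~np.isnan(X).any(1)]
    r=cv2.minAreaRect((X[:,:2]*1000).astype(np.float32)); b=cv2.boxPoints(r)
    e=max([b[1]-b[0],b[2]-b[1]],key=np.linalg.norm)
    print(nm,len(X),"rect c",np.round(r[0],1),"size",np.round(r[1],1),"long axis deg",np.degrees(np.arctan2(e[1],e[0]))%180,"z",np.percentile(X[:,2],[2,50,98]).round(4))
v,u=np.mgrid[:480,:640]
box=lambda a,b,c,e:(u>a)&(u<b)&(v>c)&(v<e)
H,S,V=hsv[...,0],hsv[...,1],hsv[...,2]
pur=(H>125)&(H<160)&(S>90)&box(400,460,265,330)
z=P[...,2]
rep("purple top",pur&(z>.084)); rep("purple all",pur)
B=box(395,465,260,335); rep("block",B&(z>.034)&(z<.043)); rep("collar",B&(z>.043)&(z<.052))
rep("orange",box(325,380,180,240)&(z>.084)&(S>150))
rep("lid",box(100,245,200,350)&(z>.085)&(z<.095))
sl=box(150,195,250,300)&(V<40); print("slot px",sl.sum())
pts=np.argwhere(sl)[:,::-1]; Q=np.array([at_z("top",a,b,.09) for a,b in pts])
r=cv2.minAreaRect((Q[:,:2]*1000).astype(np.float32));b=cv2.boxPoints(r);e=max([b[1]-b[0],b[2]-b[1]],key=np.linalg.norm)
print("slot",r,np.degrees(np.arctan2(e[1],e[0]))%180)
rep("bottle",box(240,285,140,195)&(z>.07))
for nm,a in(("key yolo",(430,297,.04)),("slot det",(171.7,273,.09))): print(nm,at_z("top",*a))
c=im[230:390,390:520]; c2=im[225:325,120:220]
save("crop1.png",np.hstack([cv2.resize(c,(390,480),interpolation=2),cv2.resize(c2,(400,480),interpolation=2)]))
# arm-clear: second opinion from scene camera on purple handle
im=cv2.imread("pics/scene1.png")[...,::-1]; P=world("scene",np.load("scene1.npy"));z=P[...,2]
hsv=cv2.cvtColor(np.ascontiguousarray(im),cv2.COLOR_RGB2HSV);H,S,V=hsv[...,0],hsv[...,1],hsv[...,2]
pur=(H>125)&(H<160)&(S>90)&box(265,310,165,210)
rep("scene purple top",pur&(z>.084));rep("scene purple",pur)
sl=box(425,455,290,320)&(V<45); pts=np.argwhere(sl)[:,::-1]; Q=np.array([at_z("scene",a,b,.09) for a,b in pts])
r=cv2.minAreaRect((Q[:,:2]*1000).astype(np.float32)); print("scene slot",r)
rep("scene lid",box(360,510,250,360)&(z>.086)&(z<.094))
E
```

```text
purple top 204 rect c [ 438.  -255.4] size [41.2 15.2] long axis deg 24.38987 z [0.0851 0.0912 0.0954]
purple all 255 rect c [ 439.8 -259.9] size [41.3 24.9] long axis deg 22.983639 z [0.0672 0.0901 0.0953]
block 853 rect c [ 438.2 -255.2] size [84.  55.2] long axis deg 24.39437 z [0.0358 0.0403 0.0428]
collar 240 rect c [ 437.5 -254.5] size [83.4 52.5] long axis deg 25.901852 z [0.0431 0.0449 0.0505]
orange 180 rect c [ 618.7 -129.6] size [43.  14.5] long axis deg 24.718592 z [0.0848 0.0912 0.0955]
lid 9958 rect c [513.9 204. ] size [202.1 166.5] long axis deg 16.54902 z [0.0862 0.0903 0.0941]
slot px 252
slot ((514.5208740234375, 200.96705627441406), (42.718502044677734, 18.549488067626953), 16.838144302368164) 16.838144
bottle 449 rect c [709.2  31.7] size [42.1 42.3] long axis deg 103.12518 z [0.0749 0.0853 0.0894]
key yolo [ 0.43808576 -0.25461291  0.04      ]
slot det [0.51638975 0.20149898 0.09      ]
scene purple top 62 rect c [ 439.6 -254. ] size [38.  10.8] long axis deg 28.025457 z [0.0843 0.0899 0.0924]
scene purple 122 rect c [ 439.7 -253.9] size [38.3 10.9] long axis deg 28.025438 z [0.0656 0.0841 0.0922]
scene slot ((517.5724487304688, 201.43309020996094), (32.250762939453125, 16.03461456298828), 16.497365951538086)
scene lid 9526 rect c [513.  201.4] size [203.4 166.2] long axis deg 16.601824 z [0.0874 0.0895 0.0912]
```

View pics/crop1.png

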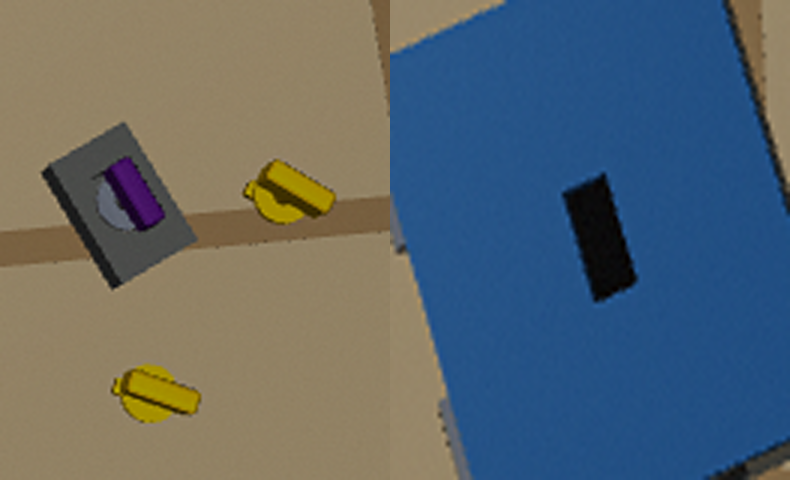

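The crop shows the purple handle on its grey block and the two yellow look-alikes beside it. Both cameras put the key at (0.4385, -0.255), axis 24.4°. The slot is at (0.5145, 0.201), axis 16.7°. Heights and sizes fit. One yellow key stands close by, so I'll approach with the jaws only partly open.

```bash
python3 -m inch '[-1.9,-3.58,0,0,0,0,0.42,-1.9,-3.58,0,0,0,0,0.42,-1.9,-3.58,0,0,0,0,0.42,-1.9,-3.58,0,0,0,0,0.42,-1.9,-3.58,0,0,0,0,0.42,-1.9,-3.58,0,0,0,0,0.42,-1.9,-3.58,0,0,0,0,0.42,-1.9,-3.58,0,0,0,0,0.42,-1.9,-3.58,0,0,0,0,0.42,-1.9,-3.58,0,0,0,0,0.42,0,0,2,0,0,-0.082,0.42,0,0,2,0,0,-0.082,0.42,0,0,0,0,0,0,0.42,0,0,0,0,0,0,0.42]' 25
cat > to.py <<'E'
import sys; from h import *
from scipy.spatial.transform import Rotation as R
x,y,z,a=map(float,sys.argv[1:]) # target TCP, yaw deg
o=ctrl.get_obs(); p,r=o["ee_pos"],R.from_euler("xyz",o["eef_rot"])
g=R.from_euler("xyz",[np.pi,0,np.radians(a)])
print("pose",p.round(4),np.degrees(o["eef_rot"]).round(2),"t",o["time_s"],"w",o["grip_width"].__round__(4),"F",o["force"].round(1),"q6",o["qpos"][5].round(2))
print("shift cm",(r.inv().apply(np.array([x,y,z])-p)*100).round(2),"turn",(r.inv()*g).as_rotvec().round(3))
E
python3 to.py .4385 -.255 .057 -65.6
```

```text
time_s: 2.25
ee_pos: [0.4392, -0.2553, 0.1663]
eef_rot: [-3.141, -0.001, -1.147]
force: [-0.5, 0.8, -0.2]
grip_width: 0.0394
pose [ 0.4392 -0.2553  0.1663] [-1.7997e+02 -5.0000e-02 -6.5720e+01] t 2.25 w 0.0394 F [-0.5  0.8 -0.2] q6 0.55
shift cm [-0.07  0.06 10.93] turn [-0.001 -0.001 -0.002]
```

```bash
python3 -m inch '[-0.03,0.06,2.5,0,0,0,0.42,-0.04,0,2.5,0,0,0,0.42,0,0,2.5,0,0,0,0.42,0,0,2,0,0,0,0.42,0,0,1.4,0,0,0,0.42,0,0,0,0,0,0,0.42,0,0,0,0,0,0,0,0,0,0,0,0,0,0,0,0,0,0,0,0,0,0,0,0,0,0,0,0,0,0,0,0,0,0,0]' 25
python3 to.py .4385 -.255 .057 -65.6
```

```text
time_s: 3.62
ee_pos: [0.4384, -0.2548, 0.0569]
eef_rot: [-3.141, -0.001, -1.145]
force: [-0.3, -0.1, 6.3]
grip_width: 0.0139
pose [ 0.4384 -0.2548  0.0569] [-1.7998e+02 -4.0000e-02 -6.5600e+01] t 3.625 w 0.0139 F [-0.3 -0.1  6.3] q6 0.55
shift cm [ 0.02 -0.   -0.01] turn [-0.    -0.001 -0.   ]
```

Width is 13.9 mm, so it's on the handle. Lift.

```bash
python3 -m inch '[0,0,-1,0,0,0,0,0,0,-2,0,0,0,0,0,0,-2.5,0,0,0,0,0,0,-2.5,0,0,0,0,0,0,-2,0,0,0,0,0,0,-1,0,0,0,0,0,0,0,0,0,0,0]'
python3 to.py .5145 .201 .167 -73.3
```

```text
time_s: 4.5
ee_pos: [0.4382, -0.2547, 0.1667]
eef_rot: [-3.141, -0.001, -1.145]
force: [-0.6, -0.2, -2.1]
grip_width: 0.0141
pose [ 0.4382 -0.2547  0.1667] [-1.7998e+02 -3.0000e-02 -6.5600e+01] t 4.5 w 0.0141 F [-0.6 -0.2 -2.1] q6 0.55
shift cm [-38.35 -25.77  -0.04] turn [-0.    -0.     0.134]
```

```bash
python3 -m inch '[-1.4,-0.92,0,0,0,0,0,-2.74,-1.84,0,0,0,0,0,-2.74,-1.84,0,0,0,0,0,-2.74,-1.84,0,0,0,0,0,-2.74,-1.84,0,0,0,0,0,-2.74,-1.84,0,0,0,0,0,-2.74,-1.84,0,0,0,0,0,-2.74,-1.84,0,0,0,0,0,-2.74,-1.84,0,0,0,0,0,-2.74,-1.84,0,0,0,0,0,-2.74,-1.84,0,0,0,0,0,-2.74,-1.84,0,0,0,0,0,-2.74,-1.84,0,0,0,0,0,-2.74,-1.84,0,0,0,0,0,-1.33,-0.93,0,0,0,0,0,0,0,0,0,0,0.067,0,0,0,0,0,0,0.067,0,0,0,0,0,0,0,0,0,0,0,0,0,0,0]'
python3 to.py .5145 .201 .107 -73.3
python3 - <<'E'
from h import *
for n in("scene","top"):
    im,d=ctrl.camera(n); save(n+"2.png",im); np.save(n+"2.npy",d)
    P=world(n,d); hsv=cv2.cvtColor(im,cv2.COLOR_RGB2HSV)
    q=np.array([*[.5145,.201,.13],1]); f,cx,cy,T=cam(n); c=T@q; u,v=int(f*c[0]/c[2]+cx),int(f*c[1]/c[2]+cy); print(n,u,v)
    for nm,p in (("slot",(.5145,.201,.09)),("tcp",(.5145,.201,.167))): c=T@[*p,1]; print(nm,f*c[0]/c[2]+cx,f*c[1]/c[2]+cy)
    u0,v0=max(u-65,0),max(v-80,0); save(n+"2c.png",cv2.resize(im[v0:v0+150,u0:u0+130],(390,450),interpolation=2)); print("crop origin",u0,v0)
a=cv2.imread("pics/scene2c.png");b=cv2.imread("pics/top2c.png"); cv2.imwrite("pics/c2.png",np.hstack([a,b]))
E
```

```text
time_s: 6.88
ee_pos: [0.5142, 0.2009, 0.1663]
eef_rot: [3.141, -0.0, -1.278]
force: [-0.5, -0.0, -1.1]
grip_width: 0.0141
pose [0.5142 0.2009 0.1663] [179.98  -0.   -73.21] t 6.875 w 0.0141 F [-0.5 -0.  -1.1] q6 1.58
shift cm [-0.   -0.03  5.93] turn [ 0.    -0.     0.002]
scene 445 285
slot 440.4857676176755 304.70311106927653
tcp 450.0210760849236 267.2694729527156
crop origin 380 205
top 166 270
slot 172.02775539783613 274.0318220410473
tcp 160.8172565173064 266.63808673390065
crop origin 101 190
```

View pics/c2.png

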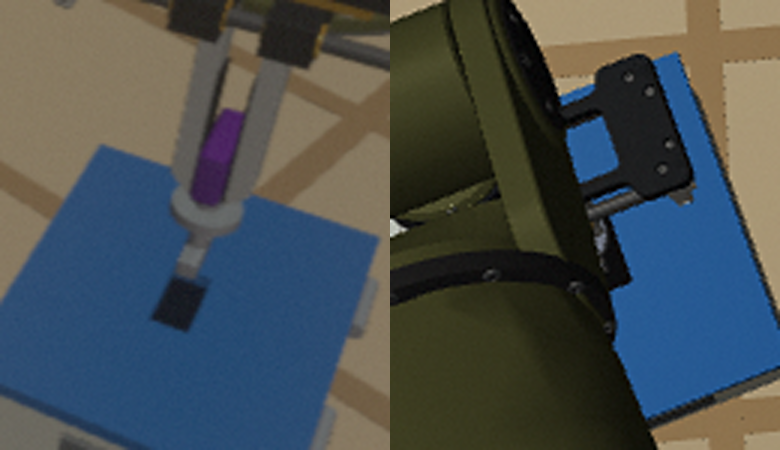

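The scene crop shows the key upright with its foot above the slot: foot at about (444,291) against a predicted (444.7,288), collar at (449,275) against (448,275.) It's aligned, so I'll lower it, slowing towards the end and watching the force.

```bash
python3 -m inch '[0,-0.03,1,0,0,0,0,0,0,1,0,0,0,0,0,0,1,0,0,0,0,0,0,0.7,0,0,0,0,0,0,0.7,0,0,0,0,0,0,0.5,0,0,0,0,0,0,0,0,0,0,0]'
python3 to.py .5145 .201 .107 -73.3
```

```text
time_s: 7.85
ee_pos: [0.5146, 0.2011, 0.1171]
eef_rot: [3.141, -0.0, -1.279]
force: [0.1, 0.5, -1.0]
grip_width: 0.0137
pose [0.5146 0.2011 0.1171] [179.97  -0.   -73.28] t 7.85 w 0.0137 F [ 0.1  0.5 -1. ] q6 1.59
shift cm [0.   0.01 1.01] turn [ 0. -0.  0.]
```

```bash
python3 -m inch '[0,0,0.4,0,0,0,0,0,0,0.3,0,0,0,0,0,0,0.2,0,0,0,0,0,0,0,0,0,0,0]'
python3 to.py .5145 .201 .107 16.7
```

```text
time_s: 8.35
ee_pos: [0.5146, 0.2011, 0.1083]
eef_rot: [3.141, 0.0, -1.279]
force: [0.2, 0.3, -1.3]
grip_width: 0.0139
pose [0.5146 0.2011 0.1083] [179.99   0.   -73.28] t 8.35 w 0.0139 F [ 0.2  0.3 -1.3] q6 1.59
shift cm [0.01 0.02 0.13] turn [ 0.    0.   -1.57]
```

```bash
python3 -m inch '[0,0,0,0,0,-0.131,0,0,0,0,0,0,-0.131,0,0,0,0,0,0,-0.131,0,0,0,0,0,0,-0.131,0,0,0,0,0,0,-0.131,0,0,0,0,0,0,-0.131,0,0,0,0,0,0,-0.131,0,0,0,0,0,0,-0.131,0,0,0,0,0,0,-0.131,0,0,0,0,0,0,-0.131,0,0,0,0,0,0,-0.131,0,0,0,0,0,0,-0.131,0,0,0,0,0,0,0,0,0,0,0,0,0,0,0]'
python3 to.py .5145 .201 .107 16.7
```

```text
time_s: 10.1
ee_pos: [0.5148, 0.2011, 0.1085]
eef_rot: [-3.142, -0.0, 0.29]
force: [0.4, -0.2, -0.5]
grip_width: 0.0138
pose [0.5148 0.2011 0.1085] [-1.800e+02 -1.000e-02  1.662e+01] t 10.1 w 0.0138 F [ 0.4 -0.2 -0.5] q6 0.02
shift cm [-0.03  0.    0.15] turn [-0.    -0.    -0.001]
```

Turned. Next I'll lower it the last bit until the collar touches the lid.

```bash
python3 -m inch '[0,0,0.08,0,0,0,0,0,0,0.07,0,0,0,0,0,0,0,0,0,0,0]'
python3 to.py .5145 .201 .107 16.7
```

```text
time_s: 10.48
ee_pos: [0.5147, 0.2011, 0.107]
eef_rot: [-3.142, -0.0, 0.293]
force: [0.1, -0.9, -0.0]
grip_width: 0.0138
pose [0.5147 0.2011 0.107 ] [-180.     -0.     16.77] t 10.475 w 0.0138 F [ 0.1 -0.9 -0. ] q6 0.01
shift cm [-0.03  0.01 -0.  ] turn [-0.    -0.     0.001]
```

```bash
python3 -m inch '[0,0,0.05,0,0,0,0,0,0,0.05,0,0,0,0,0,0,0,0,0,0,0]'
python3 to.py .5145 .201 .107 16.7
```

```text
time_s: 10.85
ee_pos: [0.5148, 0.2011, 0.1069]
eef_rot: [3.142, -0.001, 0.293]
force: [-4.9, -1.0, 10.3]
grip_width: 0.014
pose [0.5148 0.2011 0.1069] [ 1.800e+02 -3.000e-02  1.678e+01] t 10.85 w 0.014 F [-4.9 -1.  10.3] q6 0.01
shift cm [-0.03  0.   -0.01] turn [ 0.    -0.001  0.001]
```

The upward force is 10 N, so the collar is on the lid. Release with a modest opening and retreat.

```bash
python3 -m inch '[0,0,-0.05,0,0,0,0,0,0,0,0,0,0,0.2,0,0,0,0,0,0,0.4,0,0,0,0,0,0,0.4,0,0,-1,0,0,0,0.4,0,0,-2,0,0,0,0.4,0,0,-3,0,0,0,0.4,0,0,-3,0,0,0,0.4,0,0,-2,0,0,0,0.4,0,0,0,0,0,0,0.4]'
python3 - <<'E'
from h import *
im,d=ctrl.camera("scene"); save("scene3.png",im)
for l in("purple_key","orange_key","brown_bottle"): print(l,[(x["score"],x["centre"]) for x in ctrl.place_of("scene",l)])
P=world("scene",d); hsv=cv2.cvtColor(im,cv2.COLOR_RGB2HSV); v,u=np.mgrid[:480,:640]
m=(hsv[...,0]>125)&(hsv[...,0]<160)&(hsv[...,1]>90)&(u>400)&(u<490)&(v>230)&(v<330)
X=P[m]; X=X[~np.isnan(X).any(1)]; X=X[X[:,2]>np.percentile(X[:,2],98)-.012]
r=cv2.minAreaRect((X[:,:2]*1000).astype(np.float32)); print("handle",r,X[:,2].max(),len(X))
for p in((.5145,.201,.09),(.5145,.201,.141)):
    f,cx,cy,T=cam("scene"); c=T@[*p,1]; print("expect px",f*c[0]/c[2]+cx,f*c[1]/c[2]+cy)
save("c3.png",cv2.resize(im[200:360,350:520],(680,640))[:600])
E
```

```text
time_s: 12.1
ee_pos: [0.5152, 0.2013, 0.2182]
eef_rot: [-3.141, -0.003, 0.293]
force: [-0.2, -0.4, -0.3]
grip_width: 0.0375
purple_key [(0.87, [439.8, 304.7]), (0.81, [319.9, 187.8]), (0.71, [264.8, 186.7])]
orange_key [(0.96, [260.8, 259.9])]
brown_bottle []
handle ((515.1757202148438, 200.51214599609375), (15.0625581741333, 40.462337493896484), 20.05669593811035) 0.142199638348734 313
expect px 440.4857676176755 304.70311106927653
expect px 446.6471827816349 280.5146764396297
```

View pics/c3.png

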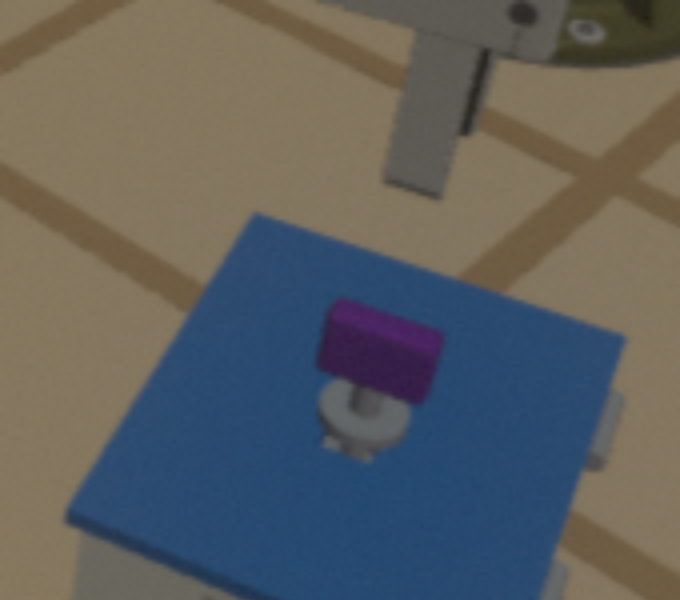

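The key stands in the slot with its handle crosswise: centre (515.2, 200.5) mm, long axis 110°, top at 0.142 against 0.141 expected. I can't explain the light patch at the collar's lower edge, about (437,312), and the bottle wasn't detected. I'll check both before handing in.

```bash
python3 - <<'E'
from h import *
im,d=ctrl.camera("scene"); P=world("scene",d)
for v in range(300,320,2): print(v,[(tuple(int(t) for t in im[v,u]),int(1000*P[v,u,2])) for u in range(432,448,4)])
for l in("brown_bottle",): print(l,[(x["score"],x["centre"]) for x in ctrl.place_of("scene",l)])
z=P[...,2]; vv,uu=np.mgrid[:480,:640]; m=(uu>255)&(uu<300)&(vv>290)&(vv<360)&(z>.075); print("bottle top",np.nanmedian(P[m],0),m.sum())
save("c4.png",np.hstack([cv2.resize(im[285:325,415:470],(550,400),interpolation=0)]))
save("full4.png",im)
E
```

```text
300 [((99, 102, 103), 95), ((97, 99, 99), 94), ((74, 72, 73), 103), ((82, 81, 82), 104)]
302 [((100, 101, 105), 95), ((97, 102, 102), 96), ((78, 75, 78), 98), ((84, 85, 86), 98)]
304 [((93, 97, 97), 96), ((101, 105, 104), 96), ((88, 90, 90), 94), ((94, 96, 98), 94)]
306 [((65, 65, 68), 93), ((97, 100, 101), 95), ((98, 103, 105), 94), ((98, 103, 104), 95)]
308 [((60, 61, 67), 91), ((81, 83, 85), 96), ((98, 102, 101), 95), ((95, 100, 101), 95)]
310 [((98, 100, 102), 70), ((73, 72, 74), 91), ((83, 83, 83), 92), ((84, 86, 85), 93)]
312 [((59, 80, 108), 89), ((59, 60, 65), 74), ((81, 79, 80), 90), ((63, 73, 87), 89)]
314 [((37, 73, 112), 90), ((41, 72, 108), 89), ((80, 82, 89), 71), ((43, 74, 111), 89)]
316 [((39, 73, 112), 88), ((35, 70, 111), 90), ((40, 75, 112), 90), ((37, 71, 112), 89)]
318 [((36, 72, 112), 89), ((42, 75, 114), 89), ((37, 73, 111), 89), ((39, 75, 114), 90)]
brown_bottle [(0.62, [278.2, 346.6])]
bottle top [0.71209604 0.03360773 0.08443959] 548
```

View pics/c4.png

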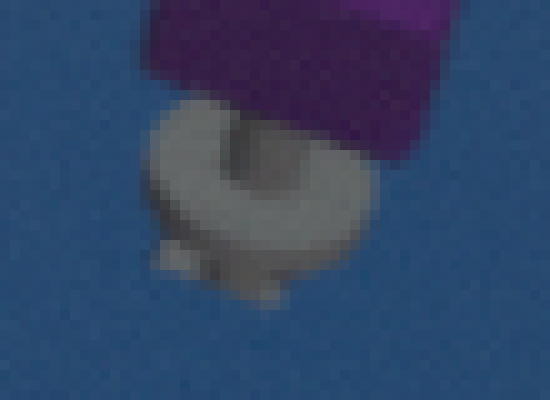

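View pics/full4.png

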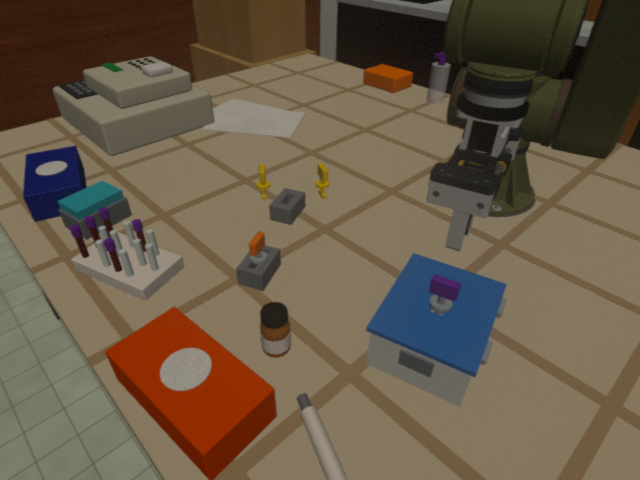

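The patch lies at z ≈ 0.070, which matches the top of the foot seen through the slot end, under the lid. The full view shows the purple key's stand empty, and the orange key (258,255) and bottle (275,330) where they started. Handing in.

```bash
python3 -c "
from station import ctrl
print(ctrl.get_obs()['time_s']); print(ctrl.hand_in())"
```

```text
12.4
the job is handed in; nothing more can be done
None
```

I took the purple key out of its stand, lowered its foot through the lid slot, turned it a quarter turn, set the collar on the lid and let go. I handed the job in at 12.4 s of the allowed 38 s; no verdict is reported.

**Key:**
- The handle sits at (515.2, 200.5) mm; the slot is at (514.5, 201.0) mm.
- It is turned about 93° from the slot, well within the 20° tolerance.
- The handle top is at 142 mm against 141 mm expected, so the collar is on the lid.
- The foot shows through the slot end at about 70 mm height, which puts it under the lid.

**Gripper:** It is open and about 11 cm above where it let go, touching nothing.

**Bystanders:** The orange key and the bottle look unmoved. The orange key's detected position shifted by about 3 px. The bottle top measured within about 4 mm of its first position, though from the other camera.

**Disagreements:** The bottle was missed by one detection and found on the next. The purple key's detector also fired on the yellow look-alikes, which I ignored. No check failed.

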